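# Open the lint bin by its pedal and let it shut quietly

## Robot

A 7-joint arm with a two-finger parallel gripper is mounted at the origin on the work surface. World frame = base frame: x ahead of the robot, y to its left, z up, the work surface at z = 0. Lengths are in m, angles in rad, forces in N, time in s.
With the tool pointing down it reaches from about 0.425 to 0.925 m from the base axis. Payload 6.8 kg.
Tool frame: the origin (TCP) lies between the finger pads; the fingertips stand 14 mm ahead of it and the grasp point (between the pads) lies 5 mm behind it; z points along the fingers, y is the line along which they close (so a half turn about z gives the same grasp; the last joint's range is limited). The gripper opens to 85 mm and grips with 20 to 120 N. Pads are 22 mm wide; open, the fingers measure 114 mm over their backs; the gripper's body (76 mm by 85 mm) begins 54 mm behind the grasp point. The pads swing forward as they close: fully open they stand 13 mm farther back than shut.
Start: joints at [-1.31, 0.477, 0.022, 1.555, -0.011, 1.109, -0.083], TCP at [0.243, 0.63, 0.245] pointing down, gripper open.
Joint ranges: [-2.96, 2.96], [-0.34, 2.1], [-1.41, 1.46], [0.24, 2.44], [-1.37, 4.51], [0.17, 1.92], [-2.96, 2.96]. Speed limits (rad/s): [2.39, 2.39, 3.14, 3.14, 3.14, 3.14, 3.14].

## Interface

Orientations are given as a rotation vector (axis times angle).
In Python, from bench import r, eyes, ticket gives the robot as it stands. The module is installed in compiled form; this text tells all that it offers.
- The arm moves only by the tool arm_command, never from a script. Its argument "plan" is text: rows parted by semicolons, each of 4 numbers parted by spaces: the shift along the tool's x, y, z in m, then the turn about the tool's z in degrees. In form: tx ty tz yaw; .... A call has 1 to 20 rows; each row shifts and turns the commanded pose from where the row before left it, along the tool's axes as they then stand; what a row does not reach is not made up. A row lasts 1/8 s, in which the tool goes at most 62.5 mm and 10.7 degrees, less where a joint would pass 70% of its speed; a pose out of reach is approached as far as the arm can. A call is refused whole if a number of a shift passes 0.0625 or a number of a turn 10.7, either way. A call with a gripper value outside its range is refused whole. "hand" is the closure, from -1 (fully open) to 1 (shut), set as the call begins (left out, the last holds). The fingers move at their own pace and stop on an object; "grip_force" is the grip in N (left out, the last holds). Time passes only in rows, so rows that do not move let the fingers close. It gives the time, the measured TCP pose, the force, the opening and the grip force at its end, in the units of the state.
- r.get_obs(): the state, without advancing time (a new reading comes with each control period).
- eyes.grab_frame(name): name is "scene" or "top" or "wrist"; returns (picture, depth): 480x640x3 uint8, red, green, blue; 480x640 float32, m along the optical axis (not along the pixel's ray), 0 where there is no reading.
- eyes.calibration(name): a dict with "fov_y" (degrees; the focal length in pixels is half the picture's height over the tangent of half this angle, whatever the lens; pixels are square), "cx", "cy" (the principal point, pixels), "k1" (the pictures are not rectified: a ray, as slopes to the right and down, at radius r is drawn at 1 + k1 r^2 times it, then the intrinsics apply), "origin" and "attitude" of the camera in the world; the wrist camera has in their place "tool_from_camera" (4x4, takes a point from camera to tool coordinates, whose origin is the TCP and whose axes are the flange's). Camera axes: x right, y up, looking along -z (the intrinsics and any distortion apply to the point x, -y, -z); pixel columns grow to the right and rows downward; lengths in m; the calibration is good to about 2 mm. A picture is of the moment at which its call begins: read the wrist's pose just before it. calibration takes no time and is no camera call.
- ticket.hand_in(): hands the job in; it is judged then, once.
The state is a dict: "clock": time; "joints": joint angles; "qvel": joint speeds; "tau": joint torques, N m; "tcp_pos": TCP position; "orientation": TCP orientation; "contact_force": force on the tool from outside, world axes, zero at the start; "moment": the same for the moment, N m; "grip_width": finger opening in m; "gripper_force": force on a finger pad.
Only numpy, scipy, OpenCV 4.12 (cv2) and the standard library are available. Lean on these libraries where they do the work, as an engineer would, in place of code of your own. Each camera call takes 0.05 s, during which the arm holds its last target. There are 200 camera calls.

## Task

With the fingertips, press the pedal of the small round pedal bin all the way down so that its lid stands wide open, and keep it down for a good three seconds while somebody drops the dryer lint in. Then let the pedal come up slowly so that the lid settles shut without banging, and leave it. Work only by the pedal: do not touch the lid, do not lift, tip or shove the bin along the bench, and leave the other things where they are.

Things in the scene. Friction and masses are not known exactly. Their poses are not given: they have to be found in the camera images.
- bin: Pedal bin, loose on the bench: steel cylinder 160 mm across (black base 168 mm), 261 mm tall shut, about 1.5 kg. Origin: centre of its underside. Its x axis points from pedal (front, -x) to lid hinge (back, +x; a black spine there reaches 104 mm from the axis), z up. The pedal tips a lever in the base whose back end lifts a rod that raises the lid; the lid's weight brings the pedal back up.
- pedal_pad (a point): Centre of the top of the rubber pedal pad (44 mm along the bin's x, 54 wide, 7 thick), 128 mm from the bin's axis, 48 mm clear of its wall. Top 34 mm above the bench at rest, 13 mm when fully pressed against its stop (21 mm travel, on an arc of 98 mm radius). About 8 N starts it, falling to 3 N fully down. Axes: the bin's, tilting with the pedal.
- bin_pedal (a joint): Angle of the pedal lever, rad: 0 up (at rest), 0.22 fully pressed.
- bin_lid (a joint): Angle of the lid about its hinge at the back, rad: 0 shut, about 1.25 fully open (5.7 times the pedal's angle; the lid follows the pedal both ways). If the pedal is let go suddenly the lid falls shut in under half a second with a bang; with the pad rising at 30 mm/s or slower it lands softly.
- lid_plate: The round, slightly domed steel lid, 162 mm across, 14 mm thick, its underside 247 mm above the bench when shut; it swings up and back, its front edge reaching about 420 mm. Origin: on the hinge, 97 mm behind the bin's axis, 250 mm up. Lid and bin rise close beside the pedal: a hand held upright over the pad may hit them, one leaning 25 degrees away from the bin clears them.
- detergent: Bystander: white detergent bottle, 75 x 105 x 233 mm, full. Origin: centre of its underside.
- lint_filter: Bystander: grey dryer lint filter lying flat, frame 200 x 120 x 14 mm, with a small white grip 20 mm high at one end. Origin: centre of the frame's underside.
- peg_tub: Bystander: open white tub of clothes pegs, 95 x 120 x 55 mm. Origin: centre of its underside.
- scrub_brush: Bystander: wooden scrubbing brush, 170 x 52 x 40 mm, bristles down. Origin: centre of its underside.

How it is judged:
On the way, in this order (a step that is already met when the one before it is completed fails the run):
1. the pedal is down and the lid stands wide open (at least 1.05 rad, 60 degrees) for 2.5 s (value of joint bin_lid above 1.05 rad), for 2.5 s.
2. the lid is shut again (value of joint bin_lid below 0.06 rad), for 0.2 s.
At the end, for the whole second after the job is handed in: After having stood open at 60 degrees or more for 2.5 s, the lid is shut (under 0.06 rad), the pedal is up (under 0.02 rad), the bin stands level and still within 30 mm of its place, and each bystander within 20 mm of its place (value of joint bin_lid below 0.06 rad and value of joint bin_pedal below 0.02 rad and angle between bin's own z axis and vertical below 0.03 rad and distance of bin from where it was at the start of the episode below 0.03 m and linear speed of bin below 0.02 m/s and distance of each of detergent, lint_filter, peg_tub, scrub_brush from where it was at the start of the episode below 0.02 m); the robot touches nothing.
It fails at once if the lid bangs: it falls faster than 4 rad/s over the last 20 degrees (value of joint bin_lid below 0.35 rad and velocity of joint bin_lid below -4 rad/s).
It fails at once if the robot touches the lid (contact force between any of the fingers, the arm and lid_plate above 1 N).
It fails at once if the hand or arm, rather than the fingers, presses on the bin (contact force between the arm and bin above 3 N).
It fails at once if the bin is shoved more than 30 mm, lifted, or tipped (distance of bin from where it was at the start of the episode above 0.03 m or height (world z) of bin above 0.012 m or angle between bin's own z axis and vertical above 0.12 rad).
It fails at once if a bystander is moved more than 20 mm (distance of any of detergent, lint_filter, peg_tub, scrub_brush from where it was at the start of the episode above 0.02 m).
It also fails if it takes over 50 s, if anything falls off the work surface, if the arm or the gripper's body presses on something with over 40 N, if the wrist force passes 120 N, or if a joint passes its speed limit or range.

## Working session

There is one attempt and no reset: what is moved stays moved. The work goes in short steps, Python scripts to look and compute and a tool call to move; the robot and the scene stay as the last step left them, time stands still between calls to the robot, and variables do not carry over. Pictures are saved under pics/ and viewed, at most 10 in all, crops included, and the job is handed in when it is done.

Besides the shell and the picture viewer there is one more tool, called by a JSON object that holds its "name" and its "arguments", one argument or row to a line. arm_command: Moves the arm, as the interface text tells. Its arguments: {"type":"object","properties":{"plan":{"type":"string"},"hand":{"type":"number"},"grip_force":{"type":"number"}},"required":["plan"]}

```bash
mkdir -p pics
cat > h.py <<'E'
import numpy as np, cv2
from bench import r, eyes, ticket
from scipy.spatial.transform import Rotation as R
def att(a):
    a=np.array(a,float)
    return a if a.shape==(3,3) else (R.from_rotvec(a).as_matrix() if a.size==3 else R.from_quat(a).as_matrix())
def cloud(name,d):
    c=eyes.calibration(name); f=240/np.tan(np.radians(c['fov_y'])/2)
    v,u=np.mgrid[0:480,0:640]
    K=np.array([[f,0,c['cx']],[0,f,c['cy']],[0,0,1.]])
    s=cv2.undistortPoints(np.stack([u,v],-1).reshape(-1,1,2).astype(np.float64),K,np.array([c['k1'],0,0,0.])).reshape(480,640,2)
    P=np.stack([s[...,0]*d,-s[...,1]*d,-d],-1)
    if 'origin' in c: return P@att(c['attitude']).T+np.array(c['origin'])
    T=np.array(c['tool_from_camera']); o=r.get_obs()
    return (P@T[:3,:3].T+T[:3,3])@R.from_rotvec(o['orientation']).as_matrix().T+np.array(o['tcp_pos'])
E
python3 - <<'E'
from h import *
print(r.get_obs())
for n in('scene','top'):
    print(eyes.calibration(n)); p,d=eyes.grab_frame(n); np.savez(n,p=p,d=d,P=cloud(n,d)); cv2.imwrite(f'pics/{n}0.png',p[...,::-1])
E
```

```text
{'clock': 0.0, 'joints': array([-1.31005624,  0.47781689,  0.02236566,  1.55644489, -0.01148111,
        1.10934402, -0.08310932]), 'qvel': array([ 6.03903381e-04, -7.87050793e-05,  1.60160740e-04, -1.67615943e-04,
       -4.40220250e-04,  1.72338098e-03, -1.84239413e-03]), 'tau': array([-4.58142003e-04, -5.96446145e+01,  1.60819240e+00, -2.81199700e+01,
        1.25498255e-02,  9.34605167e-03,  9.61676221e-06]), 'tcp_pos': array([0.24318506, 0.62905257, 0.24431775]), 'orientation': array([-5.76064817e-01, -3.08814367e+00,  2.94708582e-03]), 'contact_force': array([-0.1506035 ,  0.11459993, -0.8610654 ]), 'moment': array([-0.01763392,  0.00165601, -0.03194064]), 'gripper_force': 0.0, 'grip_width': 0.08532566738781629}
{'fov_y': 56.47103747452283, 'cx': 321.73310451665145, 'cy': 240.19665274668705, 'k1': 0.02152398497720641, 'origin': array([0.39844526, 0.26765427, 0.92717577]), 'attitude': array([ 0.17906342, -0.35391436, -2.18496203])}
{'fov_y': 49.864401931282714, 'cx': 328.4099400691445, 'cy': 246.26516977321674, 'k1': 0.03222723877112394, 'origin': array([0.45354136, 0.11065063, 1.12182362]), 'attitude': array([ 0.10256903, -0.10153113, -1.59635133])}
```

View pics/scene0.png

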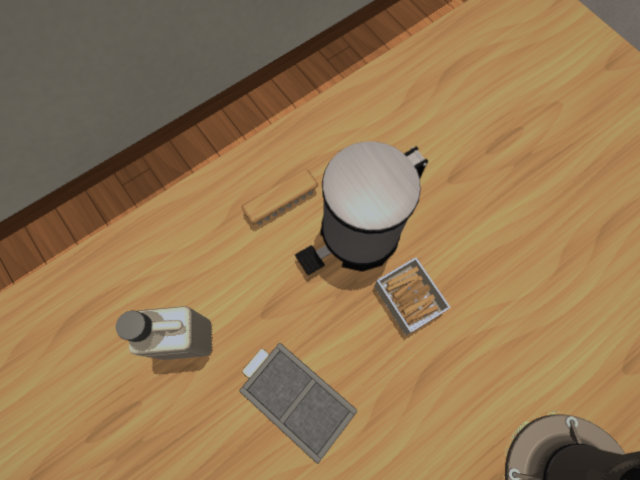

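View pics/top0.png

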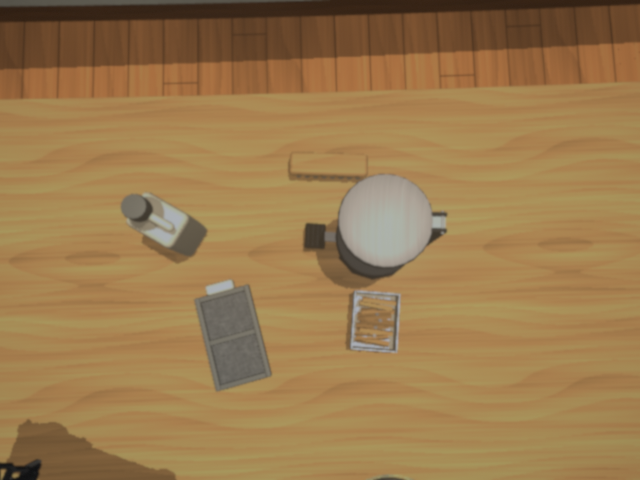

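The scene view shows the pedal pad at about (310,260), the lid at (370,186) and the hinge spine at (415,160). In the top view the pad is at (315,237) and the lid at (385,220). The brush is close above the pedal and the peg tub is below the bin.

Run:
```python
from h import *
def fitc(P):
    A=np.c_[2*P[:,:2],np.ones(len(P))]; s=np.linalg.lstsq(A,(P[:,:2]**2).sum(1),rcond=None)[0]; return s[:2],np.sqrt(s[2]+s[:2]@s[:2])
for n,pp in(('scene',(310,260)),('top',(315,237))):
    z=np.load(n+'.npz'); P=z['P']; p=z['p'].astype(int)
    v,u=np.mgrid[0:480,0:640]
    near=(abs(u-pp[0])<22)&(abs(v-pp[1])<22)&(P[...,2]>.024)&(P[...,2]<.045)&(p.max(-1)<70)
    pad=P[near]; c=pad.mean(0); 
    rect=cv2.minAreaRect((pad[:,:2]*1000).astype(np.float32))
    print(n,'pad',near.sum(),c,rect)
    lid=(P[...,2]>.235)&(P[...,2]<.29)&(np.hypot(P[...,0]-c[0],P[...,1]-c[1])<.3)&(p.min(-1)>100)
    m=np.uint8(lid); k,l,st,ce=cv2.connectedComponentsWithStats(m); i=1+st[1:,4].argmax(); m=np.uint8(l==i)
    L=P[l==i]; hull=cv2.convexHull((L[:,:2]*1000).astype(np.float32))[:,0]/1000
    cc,rr=fitc(hull); print('lid',cc,rr,L[:,2].max()); dxy=cc-c[:2]; print('dist',np.hypot(*dxy),'ax deg',np.degrees(np.arctan2(dxy[1],dxy[0])))
    # objects
    for q,uv in {'scene':{'tub':(412,295),'brush':(280,198),'filt':(298,402),'det':(165,332)},'top':{'tub':(375,322),'brush':(328,165),'filt':(233,338),'det':(160,225)}}[n].items(): print(q,P[uv[1],uv[0]].round(3))
```

```text
scene pad 492 [0.61758513 0.13696064 0.03540336] ((617.494384765625, 125.6495361328125), (65.95279693603516, 52.06217956542969), 85.61842346191406)
lid [0.61033455 0.00454082] 0.0833790899468337 0.2654868200919419
dist 0.13261817069701756 ax deg -93.1340684237629
tub [0.435 0.018 0.047]
brush [0.767 0.108 0.04 ]
filt [0.407 0.318 0.013]
det [0.628 0.425 0.166]
top pad 371 [0.61750668 0.13770253 0.03448969] ((617.9569091796875, 138.39697265625), (36.278564453125, 47.528282165527344), 88.38720703125)
lid [0.6110293  0.00378076] 0.08508354705525134 0.2648053028184173
dist 0.13407832700745886 ax deg -92.76906296392308
tub [0.434 0.018 0.046]
brush [0.771 0.105 0.039]
filt [0.408 0.316 0.013]
det [0.621 0.413 0.198]
```

{"name": "arm_command", "arguments": {
  "plan": "0 0 0 -9; 0 0 0 -9; -0.022 -0.0375 0 0; -0.022 -0.0375 0 0; -0.022 -0.0375 0 0; -0.022 -0.0375 0 0; -0.022 -0.0375 0 0; -0.022 -0.0375 0 0; -0.022 -0.0375 0 0; -0.022 -0.0375 0 0; -0.028 -0.0155 0 0; -0.028 -0.0155 0 0; -0.028 -0.0155 0 0; -0.028 -0.0155 0 0; -0.028 -0.0155 0 0; -0.028 -0.0155 0 0; -0.028 -0.0155 0 0; -0.028 -0.0155 0 0; 0 0 0 0; 0 0 0 0",
  "hand": -1
}}

```text
clock: 2.6
tcp_pos: [0.6188, 0.185, 0.2448]
orientation: [-0.085, -3.139, -0.0]
contact_force: [-0.5, 0.7, 0.7]
grip_width: 0.0856
gripper_force: 0.0
```

Run:
```python
from h import *
o=r.get_obs(); p,d=eyes.grab_frame('wrist'); P=cloud('wrist',d)
np.savez('w',p=p,P=P); cv2.imwrite('pics/w1.png',p[...,::-1])
m=(P[...,2]>.028)&(P[...,2]<.045)&(p.max(-1)<80)&(abs(P[...,0]-.617)<.06)&(abs(P[...,1]-.135)<.05)
k,l,st,ce=cv2.connectedComponentsWithStats(np.uint8(m))
for i in range(1,k):
    if st[i,4]>100: q=P[l==i]; print(st[i],q.mean(0),cv2.minAreaRect((q[:,:2]*1000).astype(np.float32)))
print(R.from_rotvec(o['orientation']).as_matrix().round(3))
p,d=eyes.grab_frame('scene'); cv2.imwrite('pics/s1.png',p[...,::-1])
```

```text
[206 168  17  81 176] [0.5991036  0.09069217 0.04060015] ((608.9013061523438, 90.04489135742188), (77.78257751464844, 9.894108772277832), 0.02004203014075756)
[ 246  187   43   53 2101] [0.61720146 0.13863585 0.03512645] ((617.802001953125, 137.69412231445312), (42.26061248779297, 51.941036224365234), 85.67776489257812)
[[-0.999  0.054 -0.001]
 [ 0.054  0.999  0.   ]
 [ 0.001  0.    -1.   ]]
```

View pics/w1.png

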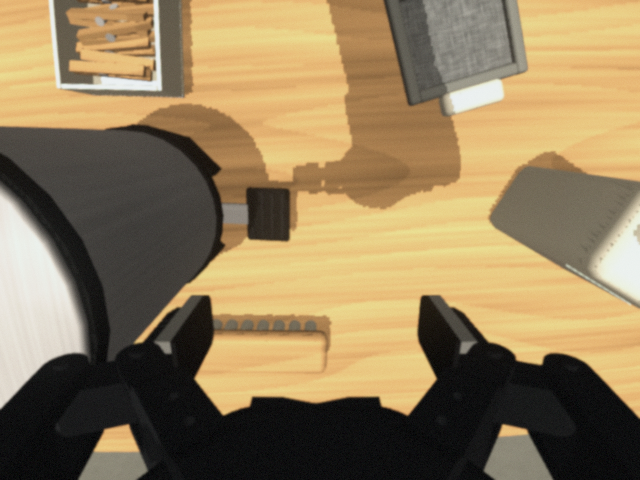

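View pics/s1.png

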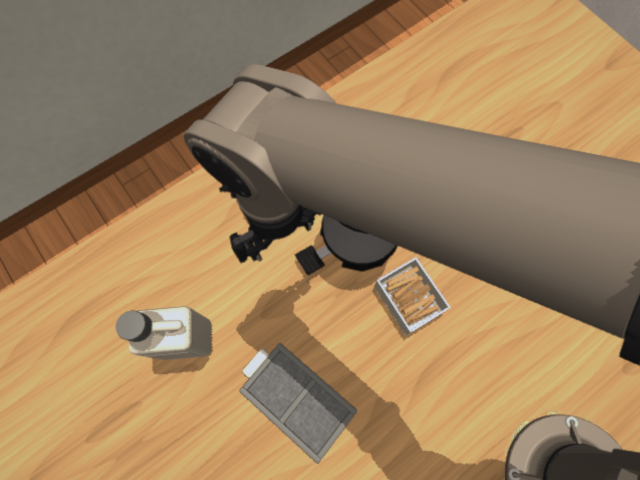

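The wrist view shows the pad at (268,214), with the open fingers at (205,310) and (430,310) and the bin wall on the left. In the scene view the forearm passes over the bin, so I'll check how high it is.

Run:
```python
from h import *
o=r.get_obs(); print(o['joints'].round(3))
a=[]
for n in('scene','top'):
    p,d=eyes.grab_frame(n); P=cloud(n,d); a.append(P[d>0])
A=np.concatenate(a); A=A[A[:,2]>.28]
for x in np.arange(.05,.9,.08):
    s=A[abs(A[:,0]-x)<.01]
    if len(s): i=s[:,2].argmax(); print(round(x,2),'y',s[:,1].min().round(3),s[:,1].max().round(3),'ridge',s[i].round(3),'minz',s[:,2].min().round(3))
```

```text
[-0.515  0.432  0.174  1.639 -0.083  1.079  1.201]
0.37 y 0.047 0.152 ridge [0.365 0.099 0.763] minz 0.67
0.45 y 0.082 0.179 ridge [0.44  0.126 0.71 ] minz 0.625
0.53 y 0.108 0.206 ridge [0.521 0.151 0.665] minz 0.555
0.61 y 0.112 0.26 ridge [0.603 0.139 0.622] minz 0.28
```

{"name": "arm_command", "arguments": {
  "plan": "-0.001 0.005 0.005 0; 0 0 0.02 0; 0 0 0.02 0; 0 0 0.02 0; 0 0 0.02 0; 0 0 0.02 0; 0 0 0.02 0; 0 0 0.02 0; 0 0 0.02 0; 0 0 0.01 0; 0 0 0 0"
}}

```text
clock: 4.18
tcp_pos: [0.6204, 0.1892, 0.0694]
orientation: [-0.086, -3.139, 0.001]
contact_force: [0.4, 0.3, 0.3]
grip_width: 0.0856
gripper_force: 0.0
```

Run:
```python
from h import *
p,d=eyes.grab_frame('wrist'); q,_=eyes.grab_frame('top')
cv2.imwrite('pics/w2.png',np.hstack([cv2.resize(p,(400,300)),cv2.resize(q[130:370,190:510],(400,300))])[...,::-1])
```

```text
(no output)
```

View pics/w2.png

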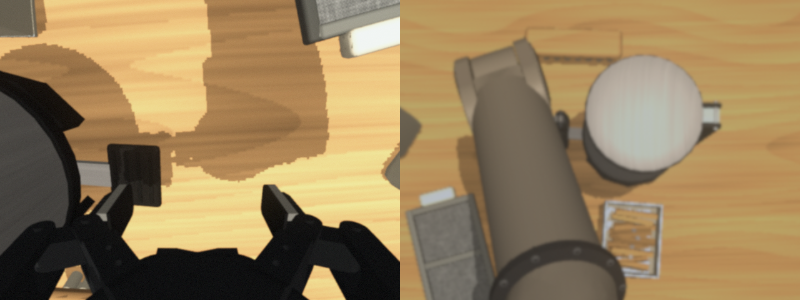

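The left finger is over the pad at (133,175), and the arm is clear of the lid. Next I'll feel for contact.

{"name": "arm_command", "arguments": {
  "plan": "0 0 0.005 0; 0 0 0.005 0; 0 0 0.005 0; 0 0 0.004 0; 0 0 0.003 0; 0 0 0 0"
}}

```text
clock: 5.03
tcp_pos: [0.6207, 0.1893, 0.048]
orientation: [-0.086, -3.14, 0.0]
contact_force: [0.6, -0.3, -0.9]
grip_width: 0.0855
gripper_force: 0.0
```

{"name": "arm_command", "arguments": {
  "plan": "0 0 0.003 0; 0 0 0.003 0; 0 0 0.003 0; 0 0 0.003 0; 0 0 0 0"
}}

```text
clock: 5.65
tcp_pos: [0.6208, 0.1893, 0.0363]
orientation: [-0.086, -3.14, 0.0]
contact_force: [0.7, -0.0, 0.6]
grip_width: 0.0856
gripper_force: 0.1
```

{"name": "arm_command", "arguments": {
  "plan": "0 0 0.002 0; 0 0 0.002 0; 0 0 0.002 0; 0 0 0 0"
}}

```text
clock: 6.15
tcp_pos: [0.6209, 0.1899, 0.0308]
orientation: [0.085, 3.14, 0.001]
contact_force: [-2.4, 1.5, 5.5]
grip_width: 0.0859
gripper_force: 3.0
```

{"name": "arm_command", "arguments": {
  "plan": "0 0 0.003 0; 0 0 0.003 0; 0 0 0.003 0; 0 0 0 0"
}}

```text
clock: 6.65
tcp_pos: [0.6209, 0.1902, 0.0215]
orientation: [0.085, 3.14, 0.001]
contact_force: [-1.3, 2.5, 4.0]
grip_width: 0.0851
gripper_force: 2.3
```

Run:
```python
from h import *
o=r.get_obs();print(o['tcp_pos'],o['contact_force'])
p,d=eyes.grab_frame('wrist'); q,d=eyes.grab_frame('top')
P=cloud('top',d); s=P[(P[...,1]<.07)&(P[...,2]>.2)&(abs(P[...,0]-.611)<.09)]; print(s.max(0),s.min(0))
cv2.imwrite('pics/w3.png',np.hstack([cv2.resize(p,(400,300)),cv2.resize(q[130:370,190:510],(400,300))])[...,::-1])
```

```text
[0.62086688 0.19019188 0.02150362] [-1.27271803  2.54910574  3.95753089]
[0.69250648 0.06981176 0.37816281] [ 0.52725859 -0.09363828  0.20020652]
```

View pics/w3.png

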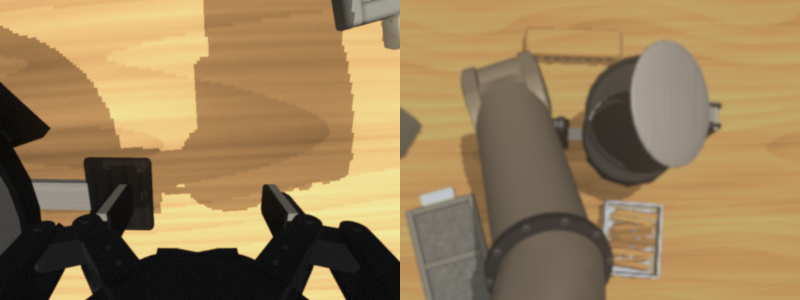

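The lid is at about 45° and the finger is well on the pad. I'll press to the stop and hold.

{"name": "arm_command", "arguments": {
  "plan": "0 0 0.003 0; 0 0 0.003 0; 0 0 0.002 0; 0 0 0.001 0; 0 0 0 0; 0 0 0 0"
}}

```text
clock: 7.5
tcp_pos: [0.621, 0.1893, 0.013]
orientation: [0.086, 3.14, 0.0]
contact_force: [-3.4, 2.0, 9.4]
grip_width: 0.0855
gripper_force: 4.7
```

Run:
```python
from h import *
q,d=eyes.grab_frame('top'); P=cloud('top',d)
s=P[(P[...,1]<.07)&(P[...,2]>.2)&(abs(P[...,0]-.611)<.09)]; z=s[:,2].max(); print(z,np.arcsin(min(1,(z-.25)/.179)), s[s[:,2].argmax()])
```

```text
0.4210498399798296 1.2716407689909628 [ 0.60949962 -0.03253873  0.42104984]
```

The lid is at about 1.25 rad and the force has risen to 9 N, so the pedal is on its stop. I'll hold it for about 3.5 s.

{"name": "arm_command", "arguments": {
  "plan": "0 0 0 0; 0 0 0 0; 0 0 0 0; 0 0 0 0; 0 0 0 0; 0 0 0 0; 0 0 0 0; 0 0 0 0; 0 0 0 0; 0 0 0 0; 0 0 0 0; 0 0 0 0; 0 0 0 0; 0 0 0 0; 0 0 0 0; 0 0 0 0; 0 0 0 0; 0 0 0 0; 0 0 0 0; 0 0 0 0"
}}

```text
clock: 10.05
tcp_pos: [0.621, 0.1894, 0.013]
orientation: [0.086, 3.14, 0.0]
contact_force: [-2.8, 2.3, 9.3]
grip_width: 0.0856
gripper_force: 4.7
```

{"name": "arm_command", "arguments": {
  "plan": "0 0 0 0; 0 0 0 0; 0 0 0 0; 0 0 0 0; 0 0 0 0; 0 0 0 0; 0 0 0 0; 0 0 0 0"
}}

```text
clock: 11.05
tcp_pos: [0.621, 0.1894, 0.013]
orientation: [0.086, 3.14, 0.0]
contact_force: [-3.4, 2.4, 8.3]
grip_width: 0.0854
gripper_force: 4.7
```

{"name": "arm_command", "arguments": {
  "plan": "0 0 -0.0015 0; 0 0 -0.0015 0; 0 0 -0.0015 0; 0 0 -0.0015 0; 0 0 -0.0015 0; 0 0 -0.0015 0; 0 0 -0.0015 0; 0 0 -0.0015 0; 0 0 -0.0015 0; 0 0 -0.0015 0; 0 0 -0.0015 0; 0 0 -0.0015 0; 0 0 -0.0015 0; 0 0 -0.0015 0; 0 0 -0.0015 0; 0 0 -0.0015 0; 0 0 -0.0015 0; 0 0 -0.0015 0; 0 0 -0.0015 0; 0 0 0 0"
}}

```text
clock: 13.55
tcp_pos: [0.6208, 0.1896, 0.0409]
orientation: [0.086, 3.14, 0.0]
contact_force: [-0.6, -0.3, 0.2]
grip_width: 0.0852
gripper_force: 0.0
```

Contact is released. I'll raise the hand straight up and check.

{"name": "arm_command", "arguments": {
  "plan": "0 0 -0.01 0; 0 0 -0.02 0; 0 0 -0.02 0; 0 0 -0.02 0; 0 0 -0.02 0; 0 0 -0.02 0; 0 0.02 -0.02 0; 0 0.02 -0.02 0; 0 0 -0.02 0; 0 0 0 0; 0 0 0 0"
}}

```text
clock: 14.92
tcp_pos: [0.6228, 0.2277, 0.2103]
orientation: [-0.088, -3.139, 0.002]
contact_force: [0.1, -0.5, -0.8]
grip_width: 0.0858
gripper_force: 0.0
```

Run:
```python
from h import *
o=r.get_obs(); print(o['tcp_pos'],o['qvel'].round(4))
p,d=eyes.grab_frame('wrist'); P=cloud('wrist',d)
m=(P[...,2]>.02)&(P[...,2]<.045)&(p.max(-1)<80)&(abs(P[...,0]-.617)<.04)&(abs(P[...,1]-.14)<.035)
print('pad',P[m].mean(0))
q,d=eyes.grab_frame('top'); P=cloud('top',d)
s=P[(P[...,1]<.07)&(P[...,2]>.2)&(abs(P[...,0]-.611)<.09)]; print('lid z',s[:,2].max())
cv2.imwrite('pics/w4.png',np.hstack([cv2.resize(p,(400,300)),cv2.resize(q[100:400,110:510],(400,300))])[...,::-1])
```

```text
[0.62279985 0.22771773 0.21028003] [ 0.0007  0.0108 -0.0055  0.0073 -0.0018 -0.0007 -0.0019]
pad [0.61705207 0.13891858 0.03453396]
lid z 0.2643153147794045
```

View pics/w4.png

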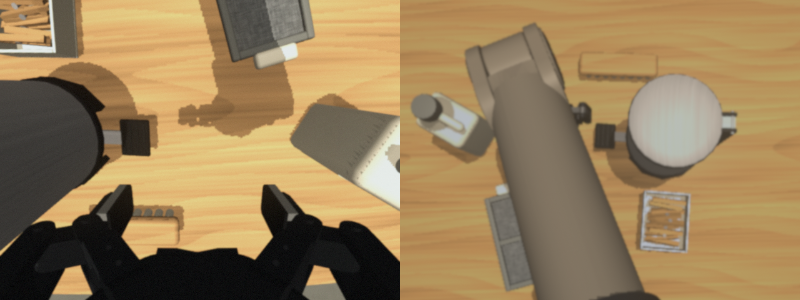

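The lid is shut with its top at 0.264 m, and the pad is back at 0.0345 m where it started. The bin and the bystanders haven't moved, and the hand is clear.

```bash
python3 -c "
from bench import ticket
print(ticket.hand_in())"
```

```text
the job is handed in; nothing more can be done
None
```

The job is handed in (no verdict came back): I held the pedal on its stop with the lid wide open for about 3.5 s, then let it up at about 12 mm/s; the lid is shut, the pedal is up, and the last pictures show the bin and bystanders unmoved.

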